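# Raise the shield box's steel flap with the lifting lever

### The job

On the watchmaker's bench, push the red safety bolt across by its outer tab until it stops, so that its red prop no longer stands under the lever. Then press the yellow pad at the lever's long end down with the fingertips, smoothly, until the heavy steel flap of the blue box stands some 20 degrees open or a little more, and finish while holding it down there so that the movements inside can be reached. Do not grasp or lift anything, do not touch the flap itself, never let it fly up or fall, and leave the other things on the bench where they are.

Things in the scene. Friction and masses are not known exactly. Their poses are not given: they have to be found in the camera images.
- station: Lifter fixed to the bench: grey base plate 380 x 100 x 10 mm, aluminium fulcrum cheeks, blue open box. Origin on the bench under the fulcrum (axis 75 mm up); x runs along the lever from its long end to the box, z up, y to the left of x. Box x 95 to 165, y -80 to 80, top 72.5 mm. Placed and turned anew each time.
- lever: Loose alloy lever, bar 16 x 8 mm, 250 g; its cross pin lies in open slots of the cheeks. Origin on the pin's axis; at rest its z is up, x as the station's, the bar sloping 0.25 rad, long end up, toe against the flap's lip. Arms 165 mm (pad) and 70 mm (toe). The pad sinks on an arc about the pin from 127 to about 54 mm above the bench (flap 20 degrees); at 30 mm the bar hits the plate. Takes 2 to 8 N.
- lever_pad (a point): Centre of the top face of the yellow pad, a disc of 36 mm diameter on the lever's long end; at the start about 157 mm on the station's -x side of the fulcrum, 127 mm above the bench, the face tilted 0.25 rad.
- flap (a joint): Angle of the heavy steel flap (about 2.1 kg, 96 x 156 x 18 mm) above closed, in rad: 0 shut, grows as it rises. Hinged at its far edge; 20 degrees is 0.35. It falls back if the lever is let go.
- flap_lip (a point): Middle of the upper front edge of the flap, with the yellow stripe beside it, 92 mm from the hinge line; 90 mm above the bench when shut.
- bolt (a joint): Travel of the safety bolt in m: 0 to 0.008 at the start (red prop under the lever, blocking it), 0.045 at its stop (prop clear). It slides along the station's -y, takes about 2 N and stays where it is left.
- bolt_tab (a point): Middle of the top edge of the outer (station +y) face of the bolt's red upright tab; push that face to -y. At the start at station x -100, y 105 to 113 mm, 100 mm above the bench; tab 30 mm wide along x, 10 mm thick, 26 to 100 mm above the bench. The red prop (20 x 22 mm, top 92 mm up) stands 113 mm from here along -y, under the lever at the start.
- oil_bottle: Bystander: amber oil bottle, 32 mm diameter, 70 mm tall; origin under its centre.
- holder: Bystander: black round movement holder 60 mm diameter with a watch case on it, 36 mm tall; origin under its centre.
- loupe: Bystander: black eye loupe, 40 mm diameter, 34 mm tall; origin under its centre.
- driver0: Bystander: small screwdriver with red handle, 95 mm long, 10 mm thick, lying; origin on the bench about 60 mm from the handle's end, handle towards its -x.
- driver1: Bystander: small screwdriver with brass handle, like driver0.
- glass_dish: Bystander: glass bowl, 70 mm diameter, 30 mm tall; origin under its centre.
- wristwatch: Bystander: steel wristwatch laid flat, 136 mm long along its x, 40 mm wide, 10 mm tall; origin under its dial.

How it is judged:
By the outcome, as a careful person would: the job done as asked, in the order asked, and still so for the second after the job is handed in, while the arm keeps its last pose, push and grip.
It also fails if it takes over 48 s, if anything falls off the work surface, if the arm or the gripper's body presses on something with over 40 N, if the wrist force passes 120 N, or if a joint passes its speed limit or range.

### The arm

A 6-joint arm with a two-finger parallel gripper is mounted at the origin on the work surface. World frame = base frame: x ahead of the robot, y to its left, z up, the work surface at z = 0. Lengths are in m, angles in rad, forces in N, time in s.
With the tool pointing down it reaches from about 0.35 to 0.775 m from the base axis. Payload 5.5 kg.
Tool frame: the origin (TCP) lies midway between the tips of the shut fingers; the grasp point (between the pads) lies env.grasp_offset behind it (env.grasp_offset is the distance from the TCP to the grasp point, in m); z points along the fingers, y is the line along which they close (so a half turn about z gives the same grasp; the last joint's range is limited). The gripper opens to 85 mm and grips with 20 to 120 N. Pads are 22 mm wide; open, the fingers measure 114 mm over their backs; the gripper's body (76 mm by 85 mm) begins 54 mm behind the grasp point. The pads swing forward as they close: fully open they stand 13 mm farther back than shut.
Start: joints at [1.066, 0.313, 0.046, 1.304, 0, 1.431], TCP at [0.205, 0.537, 0.231] pointing down, gripper open.
Joint ranges: [-2.76, 2.76], [-0.86, 1.69], [-1.03, 1.26], [-2.2, 2.34], [-1.47, 1.5], [-3.14, 3.14]. Speed limits (rad/s): [2.57, 2.57, 3.14, 3.14, 3.14, 3.14].

### API

Orientations are given as a unit quaternion [w, x, y, z].
In Python, from workcell import monitor, viewer, order, env gives the robot as it stands.
- The arm moves only by the tool carry_out, never from a script. Its argument "plan" is a list that holds one entry, the list of rows, each a list of 7 numbers: the turn, a rotation vector about the world's x, y, z in rad, then the shift along the world's x, y, z in mm, then the finger opening in mm, from 0 to 85.4. A call has 1 to 20 rows; each row is the pose to reach, as a shift and turn from the pose commanded when the call began; what a row does not reach only later rows make up. A row lasts 1/10 s, in which the tool goes at most 50 mm and 8.59 degrees, less where a joint would pass 70% of its speed; a pose out of reach is approached as far as the arm can. A call with a gripper value outside its range is refused whole. The fingers move at their own pace and stop on an object; "squeeze" is the grip in N (left out, the last holds). Time passes only in rows, so rows that repeat a pose let the fingers close. It gives the time, the measured TCP pose, the force, the opening and the grip force at its end, in the units of the state.
- monitor.get_state(): the state, without advancing time (a new reading comes with each control period).
- viewer.read_camera(name): name is "scene" or "top" or "wrist"; returns the picture (400x640x3 uint8, red, green, blue); there is no depth.
- viewer.calibration(name): a dict with "K" (3x3 intrinsics, pixels), "eye" and "rotation" of the camera in the world. Camera axes: x right, y down, z forward; pixel columns grow to the right and rows downward; lengths in m; the calibration is good to about 2 mm. A picture is of the moment at which its call begins: read the wrist's pose just before it. calibration takes no time and is no camera call; for the wrist camera it gives the pose at the moment of the call.
- order.hand_in(): hands the job in; it is judged then, once.
The state is a dict: "clock": time; "joint_pos": joint angles; "qvel": joint speeds; "tau": joint torques, N m; "tcp_pos": TCP position; "orientation": TCP orientation; "wrist_force": force on the tool from outside, world axes, zero at the start; "ft_torque": the same for the moment, N m; "finger_gap": finger opening in m; "grip_force": force on a finger pad.
Only numpy, scipy, OpenCV 4.12 (cv2) and the standard library are available. Lean on these libraries where they do the work, as an engineer would, in place of code of your own. Each camera call takes 0.05 s, during which the arm holds its last target. There are 200 camera calls.

## Working session

There is one attempt and no reset: what is moved stays moved. The work goes in short steps, Python scripts to look and compute and a tool call to move; the robot and the scene stay as the last step left them, time stands still between calls to the robot, and variables do not carry over. Pictures are saved under pics/ and viewed, at most 10 in all, crops included, and the job is handed in when it is done.

Besides the shell and the picture viewer there is one more tool, called after ">>>" as name([rows], argument=value, ...), one row to a line, values as JSON. carry_out: Moves the arm, as the interface text tells. Its arguments: {"type":"object","properties":{"plan":{"type":"array","items":{"type":"array","items":{"type":"array","items":{"type":"number"}}}},"squeeze":{"type":"number"}},"required":["plan"]}

```bash
mkdir -p pics; ls; python3 - <<'E'
from workcell import monitor, viewer, order, env
import cv2
print(monitor.get_state(), env.grasp_offset)
for n in ("scene","top"):
    cv2.imwrite(f"pics/{n}0.png", viewer.read_camera(n)[:,:,::-1]); print(n, viewer.calibration(n))
E
```

```text
pics
{'clock': 0.0, 'joint_pos': array([ 1.06639054e+00,  3.13976410e-01,  4.50004364e-02,  1.30359476e+00,
       -1.77738532e-05,  1.43122716e+00]), 'qvel': array([-0.00024041,  0.00097505,  0.0006916 , -0.00054255, -0.00236999,
       -0.0007142 ]), 'tau': array([-1.17487096e-03, -4.80625105e+01,  2.98533475e+01,  1.93056866e-02,
       -2.20772808e-04,  2.29602057e-05]), 'tcp_pos': array([0.20491208, 0.53671461, 0.23043129]), 'orientation': array([-2.72328123e-04,  1.81408210e-01,  9.83407481e-01, -8.44422584e-04]), 'wrist_force': array([-1.08457787, -0.43507934, -0.02176823]), 'ft_torque': array([-0.09185525, -0.0217283 , -0.00298795]), 'grip_force': 0.0, 'finger_gap': 0.08526406998424342} 0.0187
scene {'K': array([[444.96547637,   0.        , 315.30305471],
       [  0.        , 444.96547637, 199.80192204],
       [  0.        ,   0.        ,   1.        ]]), 'eye': array([1.08270845, 0.77371762, 0.96327431]), 'rotation': array([-0.10852034,  0.27124362,  0.88007207, -0.37433057])}
top {'K': array([[492.03797415,   0.        , 318.8410438 ],
       [  0.        , 492.03797415, 200.8946252 ],
       [  0.        ,   0.        ,   1.        ]]), 'eye': array([0.44925554, 0.02097392, 1.85244524]), 'rotation': array([-0.02967987,  0.71142996, -0.70179334,  0.02174002])}
```

View pics/scene0.png

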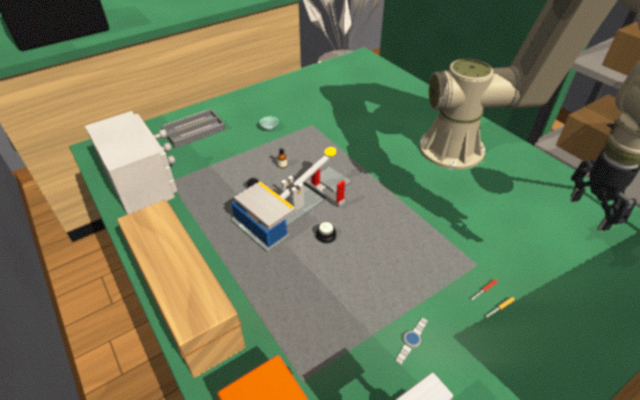

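View pics/top0.png

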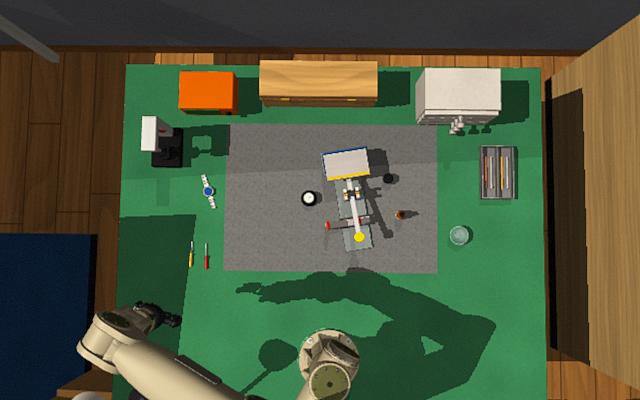

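The scene view shows the pad at about (331,152), the tab at (341,185) and the yellow stripe near (270,197). In the top view the pad is at (359,237), the tab at (327,225) and the stripe near (350,177). Next I segment the colours and fit the station pose.

```bash
cat > h.py <<'E'
import numpy as np, cv2
from scipy.spatial.transform import Rotation as R
from workcell import monitor, viewer
def cal(n):
    c=viewer.calibration(n); q=np.array(c["rotation"])
    return np.array(c["K"]),np.array(c["eye"]),R.from_quat(q[[1,2,3,0]]).as_matrix()
def proj(c,P):
    K,e,M=c; p=(np.atleast_2d(P)-e)@M@K.T
    return p[:,:2]/p[:,2:]
def ray(c,uv,z):
    K,e,M=c; d=M@np.linalg.inv(K)@np.array([uv[0],uv[1],1.]); return e+d*(z-e[2])/d[2]
E
python3 - <<'E'
from h import *
for n in("top","scene"):
    c=cal(n); im=cv2.imread(f"pics/{n}0.png"); h=cv2.cvtColor(im,cv2.COLOR_BGR2HSV)
    for k,m in dict(yel=cv2.inRange(h,(20,150,120),(35,255,255)),red=cv2.inRange(h,(0,150,80),(6,255,255))|cv2.inRange(h,(174,150,80),(180,255,255))).items():
        N,L,S,C=cv2.connectedComponentsWithStats(m)
        for i in range(1,N):
            if S[i,4]>8 : print(n,k,S[i],C[i].round(1),[ray(c,C[i],z).round(4) for z in(.127,.1,.09)])
cal("top")
t=cv2.imread("pics/top0.png")[140:260,280:440]; s=cv2.imread("pics/scene0.png")[130:250,220:380]
cv2.imwrite("pics/crop.png",cv2.resize(np.vstack([t,s]),None,fx=2.5*2*.5,fy=2.5,interpolation=cv2.INTER_CUBIC))
E
```

```text
top yel [348  99   8   2  14] [351.4  99.4] [array([ 0.9393, -0.0697,  0.127 ]), array([ 0.9469, -0.0711,  0.1   ]), array([ 0.9498, -0.0716,  0.09  ])]
top yel [501 157   2  31  55] [501.4 173.5] [array([ 0.68  , -0.5995,  0.127 ]), array([ 0.6836, -0.6092,  0.1   ]), array([ 0.6849, -0.6128,  0.09  ])]
top yel [328 171  42  10 115] [348.5 175.4] [array([ 0.6664, -0.062 ,  0.127 ]), array([ 0.6698, -0.0633,  0.1   ]), array([ 0.671 , -0.0637,  0.09  ])]
top yel [354 232  10  10  78] [358.8 236.5] [array([ 0.4518, -0.1002,  0.127 ]), array([ 0.4519, -0.1021,  0.1   ]), array([ 0.4519, -0.1028,  0.09  ])]
top yel [189 253   3  14  31] [189.8 259.5] [array([0.3634, 0.4893, 0.127 ]), array([0.3621, 0.4966, 0.1   ]), array([0.3616, 0.4993, 0.09  ])]
top red [159 130   6   2  11] [161.5 130.5] [array([0.8192, 0.606 , 0.127 ]), array([0.825 , 0.6151, 0.1   ]), array([0.8272, 0.6185, 0.09  ])]
top red [359 217   2   6  10] [359.4 219.9] [array([ 0.51  , -0.1018,  0.127 ]), array([ 0.5109, -0.1037,  0.1   ]), array([ 0.5113, -0.1044,  0.09  ])]
top red [326 221   4   9  22] [327.6 225. ] [ar
[... 443 characters left out ...]
array([ 0.687 , -0.0244,  0.127 ]), array([ 0.6742, -0.0502,  0.1   ]), array([ 0.6695, -0.0597,  0.09  ])]
scene yel [499 298  15  11  71] [505.8 302.7] [array([0.4488, 0.5535, 0.127 ]), array([0.4284, 0.5464, 0.1   ]), array([0.4208, 0.5438, 0.09  ])]
scene red [312 170   8  15  92] [315.9 177.7] [array([ 0.5575, -0.0209,  0.127 ]), array([ 0.5405, -0.0466,  0.1   ]), array([ 0.5343, -0.0561,  0.09  ])]
scene red [337 181   8  22 132] [340.4 190.7] [array([0.5323, 0.0622, 0.127 ]), array([0.5146, 0.0393, 0.1   ]), array([0.508 , 0.0308, 0.09  ])]
scene red [484 280  12  11  40] [489.4 284.9] [array([0.4412, 0.5024, 0.127 ]), array([0.4205, 0.4937, 0.1   ]), array([0.4129, 0.4904, 0.09  ])]
```

View pics/crop.png

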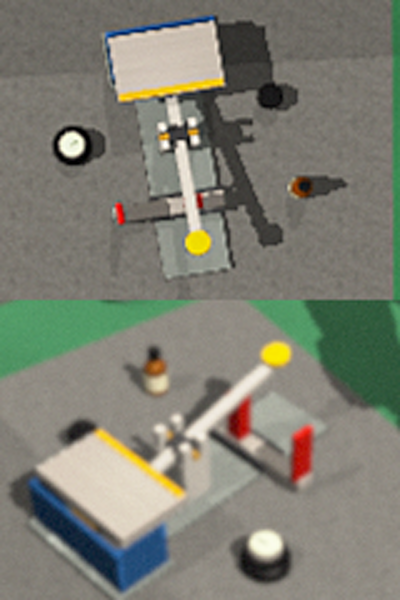

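The crop shows the station from above, with the pad nearest the robot and the tab on its left. The stripe is at the box, and the pad-to-stripe line agrees with a yaw of about 0.167 rad. Both cameras put the pad at about (0.453, -0.0985, 0.127). First I shut the fingers, turn to the station's axes and move to the outside of the tab.

>>> carry_out([
  [[0,0,0.13,23,-41,0,0],[0,0,0.26,47,-82,0,0],[0,0,0.39,70,-123,0,0],[0,0,0.533,94,-164,0,0],[0,0,0.533,117,-204,0,0],[0,0,0.533,141,-245,0,0],[0,0,0.533,164,-286,0,0],[0,0,0.533,187,-327,0,0],[0,0,0.533,211,-368,0,0],[0,0,0.533,234,-409,0,0],[0,0,0.533,258,-450,0,0],[0,0,0.533,281,-490,0,0],[0,0,0.533,281,-490,0,0],[0,0,0.533,281,-490,-30,0],[0,0,0.533,281,-490,-60,0],[0,0,0.533,281,-490,-60,0],[0,0,0.533,281,-490,-60,0]],
])

```text
clock: 1.8
tcp_pos: [0.4853, 0.0478, 0.1713]
orientation: [-0.001, -0.084, 0.996, 0.0]
wrist_force: [0.2, 0.0, -0.3]
finger_gap: -0.0002
grip_force: 0.0
```

```bash
python3 - <<'E'
from h import *
s=monitor.get_state(); print(s["clock"],s["tcp_pos"],s["orientation"],s["wrist_force"],s["joint_pos"])
ims=[viewer.read_camera(n)[:,:,::-1] for n in("wrist","scene","top")]
print(viewer.calibration("wrist"))
cv2.imwrite("pics/w1.png",ims[0]); cv2.imwrite("pics/s1.png",ims[1]); cv2.imwrite("pics/t1.png",ims[2])
E
```

```text
1.8 [0.48529978 0.04776219 0.17130839] [-9.41507006e-04 -8.43173094e-02  9.96438476e-01  2.63295683e-04] [ 0.19144892  0.00800909 -0.28966461] [-6.68447249e-02  1.74852815e-01 -2.84662590e-01  1.11322179e+00
  2.36834335e-04 -2.35680112e-01]
{'K': array([[284.19086268,   0.        , 318.99058887],
       [  0.        , 284.19086268, 199.98506461],
       [  0.        ,   0.        ,   1.        ]]), 'eye': array([0.41081226, 0.03410519, 0.31538583]), 'rotation': array([0.09939829, 0.63723898, 0.75509392, 0.11781185])}
```

View pics/w1.png

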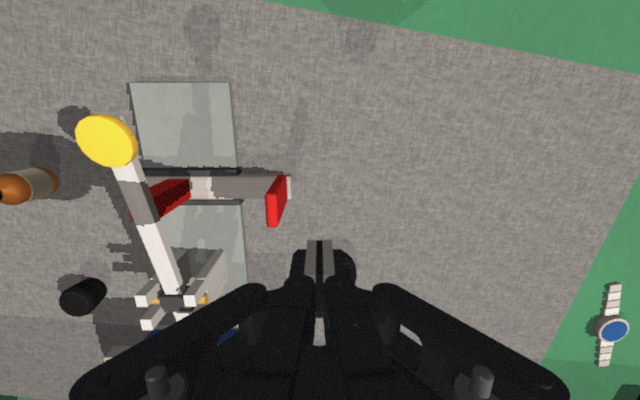

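The wrist view shows the pad centre near (107,141), the tab's top face around (266-288, 176-226) and the shut fingertips at (320,243). I measure the tab and the pad with this camera.

```bash
python3 - <<'E'
from h import *
c=cal("wrist"); im=cv2.imread("pics/w1.png"); h=cv2.cvtColor(im,cv2.COLOR_BGR2HSV)
y=cv2.inRange(h,(20,150,100),(35,255,255)); y[:,250:]=0;y[200:]=0
ct=max(cv2.findContours(y,0,2)[0],key=cv2.contourArea); e=cv2.fitEllipse(ct); print("pad",e,ray(c,e[0],.127).round(4))
r=cv2.inRange(h,(0,150,60),(6,255,255))|cv2.inRange(h,(174,150,60),(180,255,255))
for x in cv2.findContours(r,0,2)[0]:
    if cv2.contourArea(x)>200: print(cv2.approxPolyDP(x,2,True)[:,0].tolist())
print("tip",proj(c,monitor.get_state()["tcp_pos"]))
for uv in [(267,222),(279,225),(288,180),(279,176)]: print(uv,ray(c,uv,.1).round(4))
crop=cv2.resize(im[130:260,60:340],None,fx=2.85,fy=2.85,interpolation=cv2.INTER_CUBIC); cv2.imwrite("pics/wc1.png",crop)
E
```

```text
pad ((105.91731262207031, 140.0323486328125), (47.62505340576172, 64.991455078125), 119.20301055908203) [ 0.4531 -0.0996  0.127 ]
[[187, 180], [166, 180], [149, 188], [154, 200], [159, 201], [155, 203], [158, 212], [159, 209], [161, 211], [160, 217], [190, 196], [186, 186]]
[[284, 175], [277, 176], [265, 195], [268, 226], [277, 225], [286, 201]]
tip [[319.72007827 254.29476048]]
(267, 222) [0.5044 0.007  0.1   ]
(279, 225) [0.5054 0.017  0.1   ]
(288, 180) [0.4667 0.0192 0.1   ]
(279, 176) [0.4647 0.0119 0.1   ]
```

View pics/wc1.png

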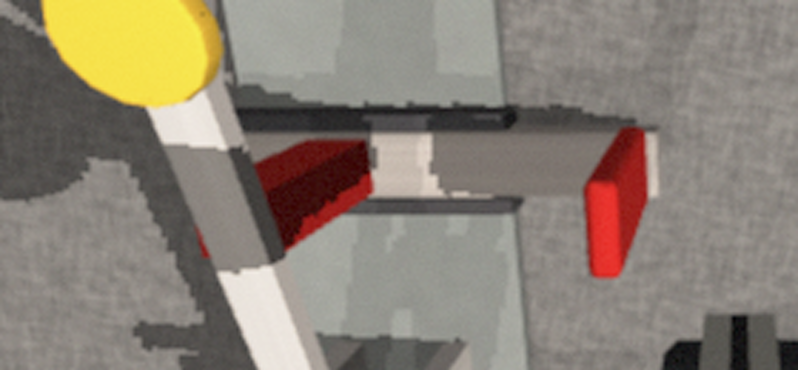

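The outer top edge midpoint comes out at about (0.492, 0.012), i.e. station y of about 0.104 at z = 100 mm, which fits the description. I go down beside the tab and push along the station's -y.

>>> carry_out([
  [[0,0,0,0,0,-30,0],[0,0,0,0,0,-60,0],[0,0,0,0,0,-85,0],[0,0,0,0,0,-96,0],[0,0,0,0,0,-96,0],[0,0,0,1,-6,-96,0],[0,0,0,2,-12,-96,0],[0,0,0,2.6,-16,-96,0],[0,0,0,3.3,-20,-96,0],[0,0,0,4,-24,-96,0],[0,0,0,4.6,-28,-96,0],[0,0,0,5.3,-32,-96,0],[0,0,0,6,-36,-96,0],[0,0,0,6.6,-40,-96,0],[0,0,0,7.3,-44,-96,0],[0,0,0,8,-48,-96,0],[0,0,0,8.3,-50,-96,0]],
])

```text
clock: 3.65
tcp_pos: [0.4946, -0.0032, 0.0753]
orientation: [0.0, -0.084, 0.996, 0.0]
wrist_force: [2.2, 1.9, -0.5]
finger_gap: -0.0003
grip_force: 1.0
```

>>> carry_out([
  [[0,0,0,0.3,-2,0,0],[0,0,0,0.7,-4,0,0],[0,0,0,0.8,-5,0,0],[0,0,0,1,-6,0,0],[0,0,0,1,-6,0,0]],
])

```text
clock: 4.15
tcp_pos: [0.4953, -0.009, 0.0752]
orientation: [-0.0, -0.084, 0.996, -0.0]
wrist_force: [0.5, 1.6, -0.1]
finger_gap: 0.0002
grip_force: 0.6
```

>>> carry_out([
  [[0,0,0,0.3,-2,0,0],[0,0,0,0.5,-3,0,0],[0,0,0,0.7,-4,0,0],[0,0,0,0.7,-4,0,0]],
])

```text
clock: 4.55
tcp_pos: [0.4954, -0.0096, 0.0753]
orientation: [-0.0, -0.085, 0.996, 0.004]
wrist_force: [0.1, 14.3, 3.5]
finger_gap: -0.0001
grip_force: 6.9
```

```bash
python3 - <<'E'
from h import *
s=monitor.get_state(); print(s["clock"],s["tcp_pos"],s["wrist_force"])
im=viewer.read_camera("wrist")[:,:,::-1]; cv2.imwrite("pics/w2.png",im)
K,e,M=c=cal("wrist"); print(proj(c,[[.4955,-.03,.1]]))
E
```

```text
4.55 [ 0.49535224 -0.00956506  0.07532255] [ 0.12298242 14.30944676  3.537802  ]
[[277.59849373 273.47463265]]
```

View pics/w2.png

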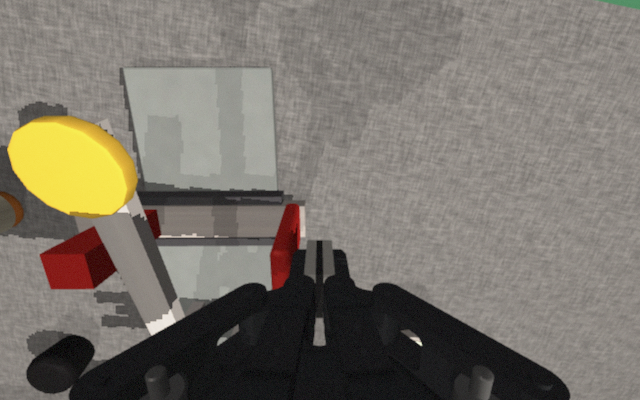

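The wrist view shows the tab pushed inwards to about (287,245). The prop at (75,262) now stands clear beyond the lever. The 14 N reaction and the travel (outer face at station y of about 67 mm) confirm the stop. I back off, rise, and tilt to face the pad from 40 mm above it.

>>> carry_out([
  [[0,0,0,-1,6,0,0],[0,0,0,-2,14,0,0],[0,0,0,-2,16,20,0],[0,0,0,-2,16,60,0],[0,0,0,-2,16,100,0],[0,0,0,-4,10,125,0],[-0.015,0.09,0,-10,-15,125,0],[-0.03,0.18,0,-20,-45,122,0],[-0.0415,0.2465,0,-28,-70,115,0],[-0.0415,0.2465,0,-33,-84,100,0],[-0.0415,0.2465,0,-33,-84,91,0],[-0.0415,0.2465,0,-33,-84,91,0],[-0.0415,0.2465,0,-33,-84,91,0]],
])

```text
clock: 5.9
tcp_pos: [0.463, -0.0962, 0.1666]
orientation: [-0.124, -0.084, 0.989, -0.01]
wrist_force: [0.6, 0.1, -0.1]
finger_gap: 0.0004
grip_force: 0.0
```

```bash
python3 - <<'E'
from h import *
s=monitor.get_state(); print(s["clock"],s["tcp_pos"],s["orientation"],s["wrist_force"],s["joint_pos"])
print("tool z",R.from_quat(s["orientation"][[1,2,3,0]]).as_matrix()[:,2])
w=viewer.read_camera("wrist")[:,:,::-1]; cv2.imwrite("pics/w3.png",w)
t=viewer.read_camera("scene")[:,:,::-1]; cv2.imwrite("pics/s3.png",t)
for n,im in(("wrist",w),("scene",t)):
    c=cal(n); y=cv2.inRange(cv2.cvtColor(im,cv2.COLOR_BGR2HSV),(20,150,100),(35,255,255))
    for x in cv2.findContours(y,0,2)[0]:
        if cv2.contourArea(x)>50:
            e=cv2.fitEllipse(x); print(n,np.round(e[0],1),np.round(e[1],1),ray(c,e[0],.127).round(4))
    print(proj(c,[[.453,-.099,.127],s["tcp_pos"]]))
cv2.imwrite("pics/ws3.png",np.hstack([cv2.resize(w,(480,300)),cv2.resize(t[120:240,230:400],(320,226))[:, :][:226].copy() if 0 else cv2.resize(t[110:260,250:410],(320,300))]))
E
```

```text
5.9 [ 0.46295188 -0.0961982   0.16656511] [-0.12433472 -0.08359341  0.98865945 -0.01027207] [ 0.58979792  0.09451347 -0.05255751] [-0.30306386  0.34374943 -0.10345442  1.34760154 -0.11232151 -0.45912064]
tool z [-0.24413203 -0.04109828 -0.96887073]
wrist [316.4 222.2] [44.5 49.7] [ 0.4514 -0.1005  0.127 ]
[[318.13955628 224.76365554]
 [319.88551912 253.13715879]]
scene [505.8 302.8] [ 4.6 17.6] [0.449  0.5537 0.127 ]
scene [276.8 195.4] [ 3.1 45. ] [ 0.6861 -0.0213  0.127 ]
scene [330.2 151.4] [ 8.7 10.8] [ 0.4541 -0.0965  0.127 ]
[[330.00518672 150.84575624]
 [327.9604687  141.91931784]]
```

View pics/ws3.png

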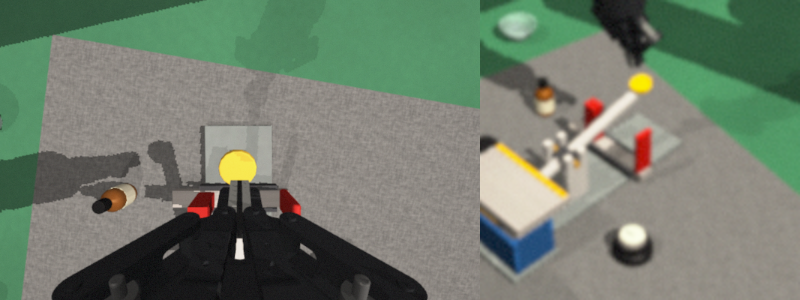

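The crops show the tips lined up over the pad, with the tab and prop clear on either side and nothing else disturbed. I compute the arc rows next.

```bash
cat > arc.py <<'E'
from h import *
yaw=.167; ex=np.array([np.cos(yaw),np.sin(yaw),0]); ey=np.array([-np.sin(yaw),np.cos(yaw),0])
pad=np.array([.4525,-.0988,.127]); pin=pad+.157*ex; pin[2]=.075
def pose(phi): return pin+R.from_rotvec(-phi*ey).apply(pad-pin)
E
python3 - <<'E'
from arc import *
print("to pad",(pad-monitor.get_state()["tcp_pos"])*1e3)
for i in range(0,25):
    p=.02*i; print(round(p,3),(-p*ey)[:2].round(4),((pose(p)-pad)*1e3).round(1))
E
```

```text
to pad [-10.97946753  -2.58269233 -40.12561245]
0.0 [ 0. -0.] [0. 0. 0.]
0.02 [ 0.0033 -0.0197] [-1.  -0.2 -3.2]
0.04 [ 0.0066 -0.0394] [-1.9 -0.3 -6.3]
0.06 [ 0.01   -0.0592] [-2.8 -0.5 -9.5]
0.08 [ 0.0133 -0.0789] [ -3.6  -0.6 -12.7]
0.1 [ 0.0166 -0.0986] [ -4.3  -0.7 -15.9]
0.12 [ 0.0199 -0.1183] [ -5.   -0.8 -19.2]
0.14 [ 0.0233 -0.1381] [ -5.6  -1.  -22.4]
0.16 [ 0.0266 -0.1578] [ -6.2  -1.  -25.7]
0.18 [ 0.0299 -0.1775] [ -6.7  -1.1 -28.9]
0.2 [ 0.0332 -0.1972] [ -7.1  -1.2 -32.2]
0.22 [ 0.0366 -0.2169] [ -7.5  -1.3 -35.5]
0.24 [ 0.0399 -0.2367] [ -7.8  -1.3 -38.8]
0.26 [ 0.0432 -0.2564] [ -8.   -1.3 -42.1]
0.28 [ 0.0465 -0.2761] [ -8.1  -1.4 -45.4]
0.3 [ 0.0499 -0.2958] [ -8.2  -1.4 -48.7]
0.32 [ 0.0532 -0.3155] [ -8.3  -1.4 -52. ]
0.34 [ 0.0565 -0.3353] [ -8.2  -1.4 -55.3]
0.36 [ 0.0598 -0.355 ] [ -8.1  -1.4 -58.6]
0.38 [ 0.0632 -0.3747] [ -8.   -1.3 -61.9]
0.4 [ 0.0665 -0.3944] [ -7.7  -1.3 -65.2]
0.42 [ 0.0698 -0.4142] [ -7.5  -1.3 -68.5]
0.44 [ 0.0731 -0.4339] [ -7.1  -1.2 -71.8]
0.46 [ 0.0765 -0.4536] [ -6.7  -1.1 -75.1]
0.48 [ 0.0798 -0.4733] [ -6.2  -1.  -78.4]
```

>>> carry_out([
  [[0,0,0,-2,0,-8,0],[0,0,0,-4,-1,-16,0],[0,0,0,-6,-1,-23,0],[0,0,0,-7.5,-2,-29,0],[0,0,0,-8.7,-2,-33,0],[0,0,0,-9.2,-2.2,-35,0],[0,0,0,-9.2,-2.2,-35,0]],
])

```text
clock: 6.7
tcp_pos: [0.4538, -0.099, 0.131]
orientation: [-0.124, -0.083, 0.989, -0.01]
wrist_force: [-0.7, 0.5, 0.9]
finger_gap: 0.0
grip_force: 0.0
```

>>> carry_out([
  [[0,0,0,-0.3,0,-1,0],[0,0,0,-0.5,0,-2,0],[0,0,0,-0.8,0,-3,0],[0,0,0,-1,0,-4,0],[0,0,0,-1,0,-4,0]],
])

```text
clock: 7.2
tcp_pos: [0.4529, -0.099, 0.1272]
orientation: [-0.124, -0.083, 0.989, -0.01]
wrist_force: [0.0, 0.3, 0.1]
finger_gap: 0.0003
grip_force: 0.0
```

>>> carry_out([
  [[0,0,0,-0.1,0,-0.5,0],[0,0,0,-0.2,0,-1,0],[0,0,0,-0.4,0,-1.5,0],[0.0008,-0.005,0,-0.5,0,-2.2,0],[0.0016,-0.01,0,-0.7,-0.1,-3,0],[0.0033,-0.0197,0,-1.2,-0.2,-4.2,0],[0.005,-0.03,0,-1.6,-0.3,-5.6,0],[0.0066,-0.0394,0,-2.1,-0.3,-7.2,0]],
])

```text
clock: 8.0
tcp_pos: [0.451, -0.0995, 0.1207]
orientation: [-0.104, -0.084, 0.991, -0.009]
wrist_force: [-1.3, -0.5, 6.1]
finger_gap: 0.0001
grip_force: 2.7
```

Contact is made at about 6 N, within the 2 to 8 N expected. I follow the arc slowly.

>>> carry_out([
  [[0.0017,-0.0099,0,-0.4,-0.1,-1.6,0],[0.0033,-0.0197,0,-0.9,-0.2,-3.2,0],[0.005,-0.0296,0,-1.3,-0.2,-4.8,0],[0.0066,-0.0394,0,-1.7,-0.3,-6.4,0],[0.0083,-0.0493,0,-2.1,-0.3,-8,0],[0.01,-0.0592,0,-2.4,-0.4,-9.6,0],[0.0116,-0.069,0,-2.8,-0.4,-11.2,0],[0.0133,-0.0789,0,-3.1,-0.5,-12.9,0],[0.015,-0.0887,0,-3.4,-0.6,-14.5,0],[0.0166,-0.0986,0,-3.7,-0.7,-16.1,0],[0.0183,-0.1085,0,-4,-0.7,-17.7,0],[0.0199,-0.1183,0,-4.3,-0.7,-19.4,0],[0.0216,-0.1282,0,-4.5,-0.8,-21,0],[0.0233,-0.1381,0,-4.8,-0.8,-22.6,0],[0.025,-0.148,0,-5,-0.9,-24.2,0],[0.0266,-0.1578,0,-5.2,-0.9,-25.9,0],[0.0283,-0.1676,0,-5.4,-1,-27.5,0],[0.0299,-0.1775,0,-5.6,-1,-29.2,0],[0.0316,-0.1874,0,-5.8,-1,-30.8,0],[0.0332,-0.1972,0,-5.9,-1,-32.5,0]],
])

```text
clock: 10.0
tcp_pos: [0.4441, -0.1005, 0.0878]
orientation: [-0.005, -0.084, 0.996, -0.001]
wrist_force: [-3.6, -1.3, 5.6]
finger_gap: 0.0003
grip_force: 2.7
```

>>> carry_out([
  [[0.0017,-0.0099,0,-0.2,0,-1.6,0],[0.0033,-0.0197,0,-0.4,-0.1,-3.3,0],[0.005,-0.0296,0,-0.6,-0.1,-5,0],[0.0066,-0.0394,0,-0.8,-0.1,-6.6,0],[0.0083,-0.0493,0,-1,-0.1,-8.2,0],[0.01,-0.0592,0,-1.2,-0.2,-9.9,0],[0.0116,-0.069,0,-1.3,-0.2,-11.5,0],[0.0133,-0.0789,0,-1.4,-0.2,-13.2,0],[0.015,-0.0887,0,-1.4,-0.2,-14.8,0],[0.0166,-0.0986,0,-1.4,-0.2,-16.5,0],[0.0183,-0.1085,0,-1.4,-0.2,-18.1,0],[0.0199,-0.1183,0,-1.3,-0.2,-19.8,0],[0.0216,-0.1282,0,-1.2,-0.2,-21.4,0],[0.0233,-0.1381,0,-1.1,-0.2,-23.1,0],[0.0248,-0.147,0,-1,-0.1,-24.6,0],[0.0262,-0.1555,0,-0.9,-0.1,-26,0],[0.0275,-0.163,0,-0.8,-0.1,-27.3,0],[0.0285,-0.169,0,-0.7,-0.1,-28.3,0],[0.029,-0.172,0,-0.7,-0.1,-28.8,0],[0.029,-0.172,0,-0.7,-0.1,-28.8,0]],
])

```text
clock: 12.0
tcp_pos: [0.4443, -0.1004, 0.0588]
orientation: [0.082, -0.084, 0.993, 0.007]
wrist_force: [-3.0, -0.7, 3.6]
finger_gap: 0.0002
grip_force: 1.8
```

```bash
python3 - <<'E'
from arc import *
s=monitor.get_state(); print(s["clock"],s["tcp_pos"],s["wrist_force"],s["joint_pos"])
t=viewer.read_camera("scene")[:,:,::-1]; cv2.imwrite("pics/s4.png",t)
# flap corner prediction: hinge line at station x=lip+92mm; report lip projection versus flap angle
c=cal("scene"); o=pin*[1,1,0]
for a in (0,15,18,20,22,25):
    a_=np.radians(a); X=.166-.092*np.cos(a_)-.0*np.sin(a_); Z=.09+.092*np.sin(a_)
    print(a,proj(c,[o+ex*X+ey*y+[0,0,Z] for y in(-.078,0,.078)]).round(1).tolist())
cv2.imwrite("pics/s4c.png",cv2.resize(t[130:250,210:370],(800,600),interpolation=cv2.INTER_CUBIC))
E
```

```text
12.0 [ 0.4442938  -0.10038395  0.05876975] [-3.02418505 -0.67462341  3.64881604] [-0.46404569  0.11228005 -0.68542673  0.63978426  0.09703478 -0.62573159]
0 [[255.6, 183.1], [272.5, 196.2], [290.6, 210.2]]
15 [[253.9, 177.5], [271.0, 190.6], [289.3, 204.6]]
18 [[253.3, 176.5], [270.5, 189.6], [288.8, 203.7]]
20 [[252.9, 175.9], [270.1, 189.0], [288.5, 203.0]]
22 [[252.5, 175.3], [269.7, 188.4], [288.1, 202.5]]
25 [[251.8, 174.4], [269.0, 187.6], [287.5, 201.6]]
```

View pics/s4c.png

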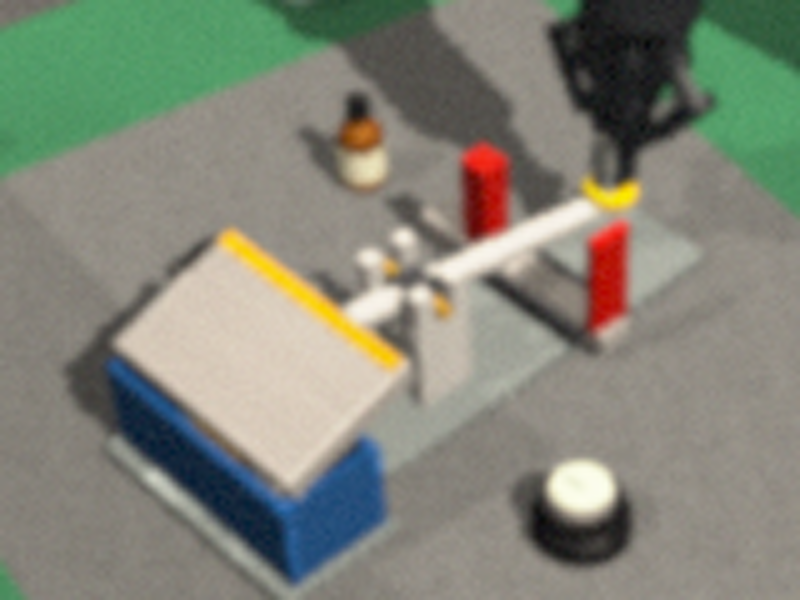

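The crop shows the flap lifted evenly by the toe with the fingertips on the pad, and the bystanders in place. At pad height 58.8 mm the flap should be near 18.6 degrees. About 11 mm more should bring it to about 21.5.

>>> carry_out([
  [[0.0005,-0.003,0,0,0,-0.5,0],[0.0013,-0.008,0,0.1,0,-1.4,0],[0.0025,-0.015,0,0.1,0,-2.6,0],[0.0038,-0.023,0,0.2,0,-3.9,0],[0.0052,-0.031,0,0.2,0.1,-5.2,0],[0.0065,-0.039,0,0.3,0.1,-6.5,0],[0.0078,-0.046,0,0.4,0.1,-7.8,0],[0.009,-0.053,0,0.5,0.1,-9,0],[0.01,-0.059,0,0.5,0.1,-10,0],[0.0107,-0.063,0,0.6,0.1,-10.7,0],[0.011,-0.065,0,0.6,0.1,-11.2,0],[0.011,-0.065,0,0.6,0.1,-11.4,0],[0.011,-0.065,0,0.6,0.1,-11.4,0],[0.011,-0.065,0,0.6,0.1,-11.4,0],[0.011,-0.065,0,0.6,0.1,-11.4,0]],
])

```text
clock: 13.55
tcp_pos: [0.4451, -0.1004, 0.0476]
orientation: [0.115, -0.083, 0.99, 0.009]
wrist_force: [0.8, 0.7, 3.2]
finger_gap: -0.0001
grip_force: 1.8
```

```bash
python3 - <<'E'
from arc import *
s=monitor.get_state(); print(s["clock"],s["tcp_pos"],s["wrist_force"],np.abs(s["qvel"]).max())
c=cal("scene")
def stripe(im):
    m=cv2.inRange(cv2.cvtColor(im,cv2.COLOR_BGR2HSV),(18,140,100),(35,255,255)); m[:170]=0; m[225:]=0; m[:,:245]=0; m[:,300:]=0
    v,u=np.nonzero(m); return u.mean(),v.mean(),len(u)
t=viewer.read_camera("scene")[:,:,::-1].copy(); cv2.imwrite("pics/s5.png",t)
for f in("s1","s3","s4","s5"): print(f,np.round(stripe(cv2.imread(f"pics/{f}.png")),2))
# stripe centre ~5 mm behind lip edge: fit x-offset at closed, then angle by projected motion
o=pin*[1,1,0]
for a in (0,16,18,20,22,24):
    q=np.radians(a); print(a,proj(c,o+ex*(.166-.088*np.cos(q))+[0,0,.09+.088*np.sin(q)]).round(2))
cv2.imwrite("pics/s5c.png",cv2.resize(t[130:250,210:370],(800,600),interpolation=cv2.INTER_CUBIC))
E
```

```text
13.55 [ 0.44511811 -0.10044895  0.04756183] [0.81668804 0.69788974 3.22517203] 0.0018870608608174098
s1 [276.27 194.48 132.  ]
s3 [275.86 194.2  136.  ]
s4 [272.65 189.49 156.  ]
s5 [272.07 189.25 157.  ]
0 [[271.46 196.87]]
16 [[269.82 191.21]]
18 [[269.49 190.59]]
20 [[269.12 190.  ]]
22 [[268.73 189.43]]
24 [[268.31 188.89]]
```

View pics/s5c.png

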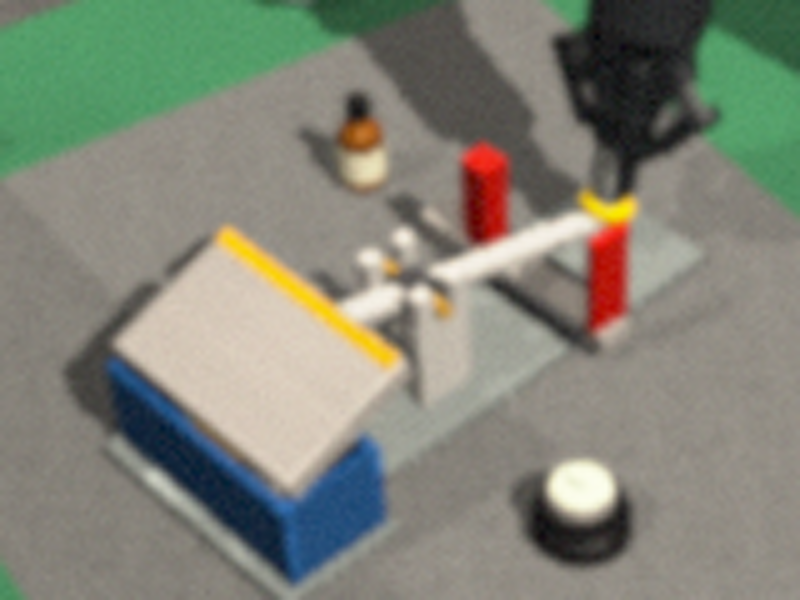

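The stripe has moved as for an opened flap. I check the angle with the hinge at the flap's lower edge.

```bash
python3 - <<'E'
from arc import *
c=cal("scene"); o=pin*[1,1,0]
f=lambda a,h:proj(c,o+ex*(.166-.088*np.cos(a)+h*np.sin(a))+[0,0,.09-h+.088*np.sin(a)+h*np.cos(a)])[0]
for h in(0,.009,.0175):
    for a in(14,16,18,20,22,24): print(h,a,(f(np.radians(a),h)-f(0,h)).round(2),end=" ")
    print()
# edge-line measurement: flap side edge slope, upper face right edge from lip corner to hinge corner
im=cv2.imread("pics/s5.png"); im0=cv2.imread("pics/s3.png")
g=lambda a,X,y,h=.0175:proj(c,o+ex*(.166-X*np.cos(a)+h*np.sin(a))+ey*y+[0,0,.0725+X*np.sin(a)+h*np.cos(a)])[0].round(1)
for a in(0,16,18,20,22,24): print(a,[((g(np.radians(a),X,y)-[210,130])*5).tolist() for X,y in((.092,.078),(-.004,.078),(.092,-.078),(-.004,-.078))])
E
```

```text
0 14 [-1.33 -5.03] 0 16 [-1.64 -5.67] 0 18 [-1.98 -6.28] 0 20 [-2.34 -6.87] 0 22 [-2.73 -7.44] 0 24 [-3.16 -7.98] 
0.009 14 [-1.92 -4.59] 0.009 16 [-2.32 -5.15] 0.009 18 [-2.73 -5.69] 0.009 20 [-3.18 -6.21] 0.009 22 [-3.65 -6.69] 0.009 24 [-4.16 -7.15] 
0.0175 14 [-2.49 -4.17] 0.0175 16 [-2.95 -4.67] 0.0175 18 [-3.45 -5.14] 0.0175 20 [-3.97 -5.58] 0.0175 22 [-4.53 -5.99] 0.0175 24 [-5.1  -6.37] 
0 [[403.0000000000001, 400.99999999999994], [266.9999999999999, 490.99999999999994], [227.99999999999997, 265.5], [94.00000000000006, 344.5]]
16 [[389.00000000000006, 376.50000000000006], [260.5000000000001, 498.0], [212.00000000000003, 240.49999999999997], [87.99999999999997, 350.99999999999994]]
18 [[386.50000000000006, 374.5], [259.4999999999999, 499.00000000000006], [209.50000000000003, 237.99999999999997], [87.00000000000003, 351.50000000000006]]
20 [[384.00000000000006, 372.0], [259.00000000000006, 499.5], [206.50000000000006, 235.49999999999997], [86.50000000000006, 352.5]]
22 [[381.50000000000006, 370.0], [258.0000000000001, 500.5], [204.00000000000006, 232.99999999999997], [85.99999999999994, 353.49999999999994]]
24 [[378.49999999999994, 368.0], [257.5, 501.50000000000006], [200.49999999999997, 230.99999999999994], [85.0, 354.5]]
```

```bash
python3 - <<'E'
from arc import *
from scipy.optimize import minimize
c=cal("scene"); o=pin*[1,1,0]
avg=np.mean([viewer.read_camera("scene")[:,:,::-1].astype(float) for _ in range(6)],0)
ref=np.mean([cv2.imread(f"pics/{f}.png").astype(float) for f in("scene0","s1","s3")],0)
def soft(im):
    r=im[165:255,225:300,2]; r=cv2.resize(r,None,fx=4,fy=4,interpolation=cv2.INTER_CUBIC)
    return np.clip((r-110)/60,0,1)
def poly(a,dx,dy,dyaw,h=.0175):
    P=[]
    for X,y in((.092,.078),(-.004,.078),(-.004,-.078),(.092,-.078)):
        v=ex*(.166-X*np.cos(a)+h*np.sin(a))+ey*y; v=R.from_rotvec([0,0,dyaw]).apply(v)
        P.append(o+v+ex*dx+ey*dy+[0,0,.0725+X*np.sin(a)+h*np.cos(a)])
    q=(proj(c,P)-[225,165]+.5)*4-.5
    m=np.zeros((360,300),np.uint8); cv2.fillPoly(m,[np.round(q*256).astype(np.int32)],255,cv2.LINE_AA,8)
    return cv2.GaussianBlur(m,(0,0),2)/255.
W=np.ones((360,300)); 
def cost(im,p):
    m=poly(*p); near=cv2.dilate((m>.5).astype(np.uint8),np.ones((13,13)))
    return ((im-m)**2*near).sum()
S0,S1=soft(ref),soft(avg)
g=lambda p:cost(S0,[0,p[0]*1e-3,p[1]*1e-3,p[2]*1e-2])
r=minimize(g,[0,0,0],method="Nelder-Mead",options=dict(initial_simplex=[[0,0,0],[6,0,0],[0,6,0],[0,0,4]])); print(r.x,r.fun,S0.sum())
d=[r.x[0]*1e-3,r.x[1]*1e-3,r.x[2]*1e-2]
for a in range(12,30): print(a,round(cost(S1,[np.radians(a)]+d),1),end="; ")
cv2.imwrite("pics/m.png",np.hstack([S0,S1])*255)
print(monitor.get_state()["clock"],monitor.get_state()["tcp_pos"])
E
```

```text
[-15.23542613   1.48221877  -1.87533731] 1769.4108853867904 55296.55524850421
12 2590.9; 13 2340.7; 14 2270.7; 15 2209.8; 16 2097.7; 17 2010.5; 18 1965.5; 19 1870.2; 20 1857.8; 21 1861.6; 22 1848.8; 23 1937.1; 24 2035.4; 25 2106.0; 26 2207.2; 27 2403.8; 28 2521.9; 29 2684.4; 13.9 [ 0.44493091 -0.10039708  0.04746373][ WARN:0@9.654] global loadsave.cpp:1063 imwrite_ Unsupported depth image for selected encoder is fallbacked to CV_8U.
```

The image fit puts the flap at about 21 degrees and the pad height at about 21.7. I press 1.5 mm more for margin, hold, and hand in.

>>> carry_out([
  [[0.0005,-0.003,0,0,0,-0.5,0],[0.001,-0.006,0,0.1,0,-1,0],[0.0015,-0.009,0,0.2,0,-1.5,0],[0.0015,-0.009,0,0.2,0,-1.5,0],[0.0015,-0.009,0,0.2,0,-1.5,0],[0.0015,-0.009,0,0.2,0,-1.5,0]],
])

```text
clock: 14.5
tcp_pos: [0.4447, -0.1002, 0.0457]
orientation: [0.119, -0.083, 0.989, 0.01]
wrist_force: [2.2, -0.4, 3.8]
finger_gap: 0.0003
grip_force: 1.5
```

```bash
python3 - <<'E'
from workcell import monitor, order
s=monitor.get_state(); print(s["clock"],s["tcp_pos"],s["wrist_force"]); print(order.hand_in())
E
```

```text
14.5 [ 0.44473101 -0.10020498  0.04572728] [ 2.24031098 -0.42142661  3.8023879 ]
the job is handed in; nothing more can be done
None
```

I pushed the bolt to its stop, then pressed the pad down smoothly; it is held at about 46 mm, with the flap at an estimated 21–22 degrees (from pad height and an image fit), and the job is handed in at 14.5 s.

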